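Open, load and lock the lens-bonding bed with the square key

ROBOT

A 6-joint arm with a two-finger parallel gripper is mounted at the origin on a cart in front of the work surface, level with it; the furniture and walls round the work are solid. World frame = base frame: x ahead of the robot, y to its left, z up, the work surface at z = 0. Lengths are in m, angles in rad, forces in N, time in s.
With the tool pointing down it reaches from about 0.35 to 0.775 m from the base axis. Payload 7.3 kg.
Tool frame: the origin (TCP) lies on the centre line of the jaws, within the pads' length; the fingertips stand 11 mm ahead of it and the grasp point (between the pads) lies 8 mm behind it; z points along the fingers, y is the line along which they close (so a half turn about z gives the same grasp; the last joint's range is limited). The gripper opens to 92 mm and grips with 3 to 60 N. Pads are 19 mm wide; open, the fingers measure 130 mm over their backs; the gripper's body (75 mm by 190 mm) begins 47 mm behind the grasp point.
Start: joints at [-1.372, 0.342, 1.524, -0, 1.275, -0.146], TCP at [0.177, -0.494, 0.238] pointing down, gripper open.
Joint ranges: [-2.53, 2.53], [-0.77, 2.02], [0.04, 2.7], [-1, 4.14], [0.28, 2.66], [-3.11, 3.11]. Speed limits (rad/s): [2.57, 2.57, 3.14, 3.14, 3.14, 3.14].

INTERFACE

Orientations are given as a unit quaternion [x, y, z, w].
In Python, from station import move_pose, move_straight, move_joints, open_gripper, gripper_close, sleep, inverse_kinematics, observe, grab_frame, MotionError, sign_off gives the robot as it stands. Calls block until the motion is done:
- move_pose(position, orientation): joint-space move of the TCP to a pose.
- move_straight(position, rot=None, v=0.15, max_force=None): straight line of the TCP; rot=None keeps the orientation; v is the mean speed in m/s. With max_force (N) it stops when the force on the tool has changed by that much, and returns True; else False.
- move_joints(angles): joint-space move.
- open_gripper() and gripper_close(): open the fingers fully, or close them until they stop; the grip force is fixed at half the most.
- sleep(seconds).
- inverse_kinematics(position, orientation): joint angles nearest the present ones, or None.
- observe(): the state.
- grab_frame(name): name is "scene" or "top" or "wrist"; returns a dict with "color" (480x640x3 uint8, red, green, blue), "intrinsics" (3x3 intrinsics, pixels), "k1" (the pictures are not rectified: a ray, as slopes to the right and down, at radius r is drawn at 1 + k1 r^2 times it, then the intrinsics apply), "T" (4x4, takes a point from camera to world coordinates). Camera axes: x right, y up, looking along -z (the intrinsics and any distortion apply to the point x, -y, -z); pixel columns grow to the right and rows downward; lengths in m; the calibration is good to about 2 mm. A picture is of the moment at which its call begins. There is no depth.
A pose or a line that the arm cannot do raises MotionError and nothing moves.
- sign_off(): hands the job in; it is judged then, once.
The state is a dict: "time": time; "joint_positions": joint angles; "joint_vel": joint speeds; "effort": joint torques, N m; "position": TCP position; "ee_rot": TCP orientation; "wrist_force": force on the tool from outside, world axes, zero at the start; "wrist_torque": the same for the moment, N m; "finger_gap": finger opening in m; "grasp_force": force on a finger pad.
Only numpy, scipy, OpenCV 4.12 (cv2) and the standard library are available. Lean on these libraries where they do the work, as an engineer would, in place of code of your own. Each camera call takes 0.05 s, during which the arm holds its last target. There are 200 camera calls.

TASK

The bonding bed is locked: with the red-handled square key from the stand, pushed down into the lock's socket, turn the lock anticlockwise until it stops, so that the jaw opens. Stand every blue lens carrier in the channel in one closed row, the first flush against the end stop, each further one flush against its neighbour, in any order. Then turn the lock clockwise to its stop with the key, and put the key back upright in its stand; leave the tape roll, stopper and amber bottle alone.

Things in the scene. Friction and masses are not known exactly. Their poses are not given: they have to be found in the camera images.
- bed: bonding bed fixed to the bench: dark base plate, 100 x 280 x 6 mm, with a channel along its own y for the carriers: floor 6 mm above the bench, aluminium side walls up to 16 mm, 52 mm apart with the lock open (x = -24 to +28 mm), 47 mm locked, as the far (+x) wall is a jaw that the lock moves. A grey lock block closes the -y end; the +y end (y = +118 mm) is open. Origin: bench level, mid-channel
- row_start (a point): foot of the end stop's face, mid-channel on its floor (85 mm to -y of the bed's origin); axes as the bed. Stop and lock block: 60 mm long in y, 30 mm high, with an aluminium stop strip up to 48 mm. The row begins here and runs to +y: a first carrier that touches the stop has its origin at y = 20 mm in this frame, and each one butted against it 40 mm farther
- socket (a point): middle of the mouth of the lock's square socket: a recess 16 mm square and about 20 mm deep, opening upward, in a round brass drum set 3 mm below the top of the lock block (mouth 27 mm above the bench). Axes: z up, x and y along the square's sides; they turn with the drum
- lock (a joint): angle of the brass drum (rad): 0 at one firm stop, open (white mark by the red dot); grows as it turns clockwise seen from above, against a friction of about 0.06 N m, to a firm stop at 1.2, locked (white mark by the green dot). It starts at or near locked and stays where it is left. The key has up to 0.18 rad of play in the socket either way
- key_stand: grey block 56 x 56 x 34 mm on a dark foot plate 68 mm square, fixed to the bench; origin underneath in the middle
- stand_hole (a point): middle of the mouth of the stand's hole: 18 mm square, 28 mm deep, mouth 34 mm above the bench; x and y along its sides
- square_key: T-shaped loose key, 80 mm tall, 90 g, standing upright in the stand's hole: steel shank 14 mm square, tapered over the last 5 mm, with a red bar across its top. Origin at the middle of the shank's lower end; z up the shank; the bar runs along its x
- key_tip (a point): lower end of the key's shank (the key's origin)
- key_grip (a point): middle of the red bar, 71 mm above the key's lower end; the bar is 60 mm long (key x), 12 mm thick (key y), 18 mm high
- tape_roll: roll of paper tape lying flat, 68 mm across, 19 mm high; leave alone
- stopper: black rubber stopper, 43 mm across, 32 mm high; leave alone
- amber_bottle: amber bottle with swabs, 51 mm across, 132 mm high; leave alone
- carrier_1: blue lens carrier block, 46 mm wide (its x), 40 mm long (its y, the way of the row), 46 mm high plus a 4 mm black lens ring in the middle of the top, about 120 g; origin under its middle; the same after a half turn. It may be absent
- carrier_2: blue lens carrier block, 46 mm wide (its x), 40 mm long (its y, the way of the row), 46 mm high plus a 4 mm black lens ring in the middle of the top, about 120 g; origin under its middle; the same after a half turn. It may be absent
- carrier_3: blue lens carrier block, 46 mm wide (its x), 40 mm long (its y, the way of the row), 46 mm high plus a 4 mm black lens ring in the middle of the top, about 120 g; origin under its middle; the same after a half turn. It may be absent
- carrier_4: blue lens carrier block, 46 mm wide (its x), 40 mm long (its y, the way of the row), 46 mm high plus a 4 mm black lens ring in the middle of the top, about 120 g; origin under its middle; the same after a half turn. It may be absent
Not all that is in view belongs to the job. What is shaped like the key_stand but green or turquoise is not meant.

How it is judged:
On the way, in this order (a step that is already met when the one before it is completed fails the run):
1. the key, standing in the socket, has turned the lock open (horizontal distance between key_tip and socket below 0.005 m and z of key_tip in the frame of socket below -0.01 m and angle between square_key's own z axis and vertical below 0.15 rad and value of joint lock below 0.1 rad), for 0.1 s.
2. all carriers stand in one closed row from the end stop, with the lock still open ((y of carrier_1 in the frame of row_start between 0.0175 and 0.0225 m or y of carrier_2 in the frame of row_start between 0.0175 and 0.0225 m or y of carrier_3 in the frame of row_start between 0.0175 and 0.0225 m or y of carrier_4 in the frame of row_start between 0.0175 and 0.0225 m) and (y of carrier_1 in the frame of row_start between 0.0575 and 0.063 m or y of carrier_2 in the frame of row_start between 0.0575 and 0.063 m or y of carrier_3 in the frame of row_start between 0.0575 and 0.063 m or y of carrier_4 in the frame of row_start between 0.0575 and 0.063 m) and (y of carrier_1 in the frame of row_start between 0.0975 and 0.1035 m or y of carrier_2 in the frame of row_start between 0.0975 and 0.1035 m or y of carrier_3 in the frame of row_start between 0.0975 and 0.1035 m or y of carrier_4 in the frame of row_start between 0.0975 and 0.1035 m or y of each of carrier_1, carrier_2, carrier_3, carrier_4 in the frame of row_start below 0.11 m) and (y of carrier_1 in the frame of row_start between 0.0175 and 0.0225 m or y of carrier_1 in the frame of row_start between 0.0575 and 0.063 m or y of carrier_1 in the frame of row_start between 0.0975 and 0.1035 m or y of carrier_1 in the frame of row_start between 0.1375 and 0.144 m) and (y of carrier_2 in the frame of row_start between 0.0175 and 0.0225 m or y of carrier_2 in the frame of row_start between 0.0575 and 0.063 m or y of carrier_2 in the frame of row_start between 0.0975 and 0.1035 m or y of carrier_2 in the frame of row_start between 0.1375 and 0.144 m) and (y of carrier_3 in the frame of row_start between 0.0175 and 0.0225 m or y of carrier_3 in the frame of row_start between 0.0575 and 0.063 m or y of carrier_3 in the frame of row_start between 0.0975 and 0.1035 m or y of carrier_3 in the frame of row_start between 0.1375 and 0.144 m) and (y of carrier_4 in the frame of row_start between 0.0175 and 0.0225 m or y of carrier_4 in the frame of row_start between 0.0575 and 0.063 m or y of carrier_4 in the frame of row_start between 0.0975 and 0.1035 m or y of carrier_4 in the frame of row_start between 0.1375 and 0.144 m) and x of carrier_1 in the frame of row_start between -0.005 and 0.007 m and x of carrier_2 in the frame of row_start between -0.005 and 0.007 m and x of carrier_3 in the frame of row_start between -0.005 and 0.007 m and x of carrier_4 in the frame of row_start between -0.005 and 0.007 m and z of carrier_1 in the frame of row_start between -0.003 and 0.003 m and z of carrier_2 in the frame of row_start between -0.003 and 0.003 m and z of carrier_3 in the frame of row_start between -0.003 and 0.003 m and z of carrier_4 in the frame of row_start between -0.003 and 0.003 m and angle between each of carrier_1, carrier_2, carrier_3, carrier_4's own z axis and vertical below 0.06 rad and angle between the y axis of each of carrier_1, carrier_2, carrier_3, carrier_4 and the y axis of bed, either way round below 0.09 rad and value of joint lock below 0.5 rad), for 0.2 s.
3. the key, standing in the socket, has turned the lock to its end (horizontal distance between key_tip and socket below 0.005 m and z of key_tip in the frame of socket below -0.01 m and angle between square_key's own z axis and vertical below 0.15 rad and value of joint lock above 1.1 rad), for 0.1 s.
At the end, for the whole second after the job is handed in: All carriers upright on the channel floor in one closed row from the end stop (first within 2.5 mm of the stop, each of the others within 3 to 4 mm of its butted place), the lock turned past 1.1 rad, the key upright at the bottom of its stand's hole, all at rest and released ((y of carrier_1 in the frame of row_start between 0.0175 and 0.0225 m or y of carrier_2 in the frame of row_start between 0.0175 and 0.0225 m or y of carrier_3 in the frame of row_start between 0.0175 and 0.0225 m or y of carrier_4 in the frame of row_start between 0.0175 and 0.0225 m) and (y of carrier_1 in the frame of row_start between 0.0575 and 0.063 m or y of carrier_2 in the frame of row_start between 0.0575 and 0.063 m or y of carrier_3 in the frame of row_start between 0.0575 and 0.063 m or y of carrier_4 in the frame of row_start between 0.0575 and 0.063 m) and (y of carrier_1 in the frame of row_start between 0.0975 and 0.1035 m or y of carrier_2 in the frame of row_start between 0.0975 and 0.1035 m or y of carrier_3 in the frame of row_start between 0.0975 and 0.1035 m or y of carrier_4 in the frame of row_start between 0.0975 and 0.1035 m or y of each of carrier_1, carrier_2, carrier_3, carrier_4 in the frame of row_start below 0.11 m) and (y of carrier_1 in the frame of row_start between 0.0175 and 0.0225 m or y of carrier_1 in the frame of row_start between 0.0575 and 0.063 m or y of carrier_1 in the frame of row_start between 0.0975 and 0.1035 m or y of carrier_1 in the frame of row_start between 0.1375 and 0.144 m) and (y of carrier_2 in the frame of row_start between 0.0175 and 0.0225 m or y of carrier_2 in the frame of row_start between 0.0575 and 0.063 m or y of carrier_2 in the frame of row_start between 0.0975 and 0.1035 m or y of carrier_2 in the frame of row_start between 0.1375 and 0.144 m) and (y of carrier_3 in the frame of row_start between 0.0175 and 0.0225 m or y of carrier_3 in the frame of row_start between 0.0575 and 0.063 m or y of carrier_3 in the frame of row_start between 0.0975 and 0.1035 m or y of carrier_3 in the frame of row_start between 0.1375 and 0.144 m) and (y of carrier_4 in the frame of row_start between 0.0175 and 0.0225 m or y of carrier_4 in the frame of row_start between 0.0575 and 0.063 m or y of carrier_4 in the frame of row_start between 0.0975 and 0.1035 m or y of carrier_4 in the frame of row_start between 0.1375 and 0.144 m) and x of carrier_1 in the frame of row_start between -0.005 and 0.007 m and x of carrier_2 in the frame of row_start between -0.005 and 0.007 m and x of carrier_3 in the frame of row_start between -0.005 and 0.007 m and x of carrier_4 in the frame of row_start between -0.005 and 0.007 m and z of carrier_1 in the frame of row_start between -0.003 and 0.003 m and z of carrier_2 in the frame of row_start between -0.003 and 0.003 m and z of carrier_3 in the frame of row_start between -0.003 and 0.003 m and z of carrier_4 in the frame of row_start between -0.003 and 0.003 m and angle between each of carrier_1, carrier_2, carrier_3, carrier_4's own z axis and vertical below 0.06 rad and angle between the y axis of each of carrier_1, carrier_2, carrier_3, carrier_4 and the y axis of bed, either way round below 0.09 rad and value of joint lock above 1.1 rad and horizontal distance between key_tip and stand_hole below 0.007 m and z of key_tip in the frame of stand_hole below -0.022 m and angle between square_key's own z axis and vertical below 0.15 rad and linear speed of each of carrier_1, carrier_2, carrier_3, carrier_4, square_key below 0.02 m/s); the robot touches nothing.
It fails at once if the tape roll is moved more than 3 cm (distance of tape_roll from where it was at the start of the episode above 0.03 m).
It fails at once if the stopper is moved more than 3 cm (distance of stopper from where it was at the start of the episode above 0.03 m).
It fails at once if the amber bottle is moved more than 3 cm (distance of amber_bottle from where it was at the start of the episode above 0.03 m).
Of carrier_1, carrier_2, carrier_3, carrier_4 only 2 to 4 are there at a start; the rules pass over those that are not, and their reading is None.
At some moment in a run one of carrier_1, carrier_2, carrier_3, carrier_4 may be knocked a few centimetres aside while the robot is not near it.
It also fails if it takes over 210 s, if anything falls off the work surface, if the arm or the gripper's body presses on something with over 40 N, if the wrist force passes 120 N, or if a joint passes its speed limit or range.

## Working session

There is one attempt and no reset: what is moved stays moved. The work goes in short steps, each a Python script; the robot and the scene stay as the last script left them, time stands still between calls to the robot, and variables do not carry over. Pictures are saved under pics/ and viewed, at most 14 in all, crops included, and the job is handed in when it is done.

```bash
mkdir -p pics; ls
cat > h.py <<'E'
import numpy as np, cv2
from station import *
from scipy.spatial.transform import Rotation as R
def save(cam,name,crop=None,s=1):
    f=grab_frame(cam); im=f["color"][:,:,::-1].copy()
    np.savez('pics/'+name+'.npz',K=f["intrinsics"],k1=f["k1"],T=f["T"],im=im)
    put(im,name,crop,s); return f
def put(im,name,crop=None,s=1):
    if crop: im=im[crop[1]:crop[3],crop[0]:crop[2]]
    cv2.imwrite('pics/'+name+'.png',cv2.resize(im,None,fx=s,fy=s,interpolation=cv2.INTER_CUBIC))
def load(name):
    d=np.load('pics/'+name+'.npz'); return dict(intrinsics=d['K'],k1=float(d['k1']),T=d['T'],color=d['im'])
def px2w(f,uv,z):
    K=np.array(f["intrinsics"]);T=np.array(f["T"]);k=f["k1"]
    p=cv2.undistortPoints(np.array([[uv]],float),K,np.array([k,0,0,0,0.]))[0,0]
    d=T[:3,:3]@np.array([p[0],-p[1],-1]);o=T[:3,3]
    return o+d*(z-o[2])/d[2]
def w2px(f,P):
    T=np.linalg.inv(np.array(f["T"]));q=T[:3,:3]@np.array(P)+T[:3,3]
    x,y=q[0]/-q[2],-q[1]/-q[2];s=1+f["k1"]*(x*x+y*y);K=f["intrinsics"]
    return np.array([K[0][0]*x*s+K[0][2],K[1][1]*y*s+K[1][2]])
def down(yaw):  # tool z down; tool y (closing line) at world angle yaw
    y=np.array([np.cos(yaw),np.sin(yaw),0]);z=np.array([0,0,-1.]);x=np.cross(y,z)
    return R.from_matrix(np.c_[x,y,z]).as_quat()
E
python3 - <<'E'
from h import *
save("top","top0",None,1.25);save("scene","sc0",None,1.25)
o=observe();print(o)
for c in("top","scene"):
    f=load(c+"0" if c=="top" else "sc0");print(f["intrinsics"],f["k1"],f["T"].round(3))
E
```

```text
pics
{'time': 0.1, 'joint_positions': array([-1.37202599e+00,  3.42663619e-01,  1.52490790e+00,  8.58675819e-06,
        1.27534936e+00, -1.46005587e-01]), 'joint_vel': array([ 8.73788628e-04, -1.04080025e-03, -3.05306770e-03, -8.48800670e-05,
        9.01522709e-04,  1.77830102e-04]), 'effort': array([ 1.65080852e-03, -4.32002807e+01, -2.44695336e+01,  7.18797161e-02,
        5.26485499e-02, -5.64901188e-05]), 'position': array([ 0.17739801, -0.49377369,  0.23711369]), 'ee_rot': array([ 9.85177954e-01,  1.71534131e-01, -1.34137425e-05, -6.63989952e-04]), 'wrist_force': array([-0.23343013,  0.28357489,  0.41487763]), 'wrist_torque': array([ 0.06755235,  0.03197892, -0.02425412]), 'grasp_force': 0.0, 'finger_gap': 0.09135133746586463}
[[467.67635815   0.         320.52930546]
 [  0.         467.67635815 237.82947363]
 [  0.           0.           1.        ]] -0.05677599242409769 [[-0.021  0.996 -0.091  0.414]
 [-1.    -0.021  0.002 -0.212]
 [-0.     0.091  0.996  1.492]
 [ 0.     0.     0.     1.   ]]
[[544.20236055   0.         319.78400675]
 [  0.         544.20236055 240.37453056]
 [  0.           0.           1.        ]] 0.01062515244270371 [[ 0.446  0.453 -0.772 -0.714]
 [-0.895  0.246 -0.372 -0.815]
 [ 0.021  0.857  0.515  0.901]
 [ 0.     0.     0.     1.   ]]
```

View pics/top0.png

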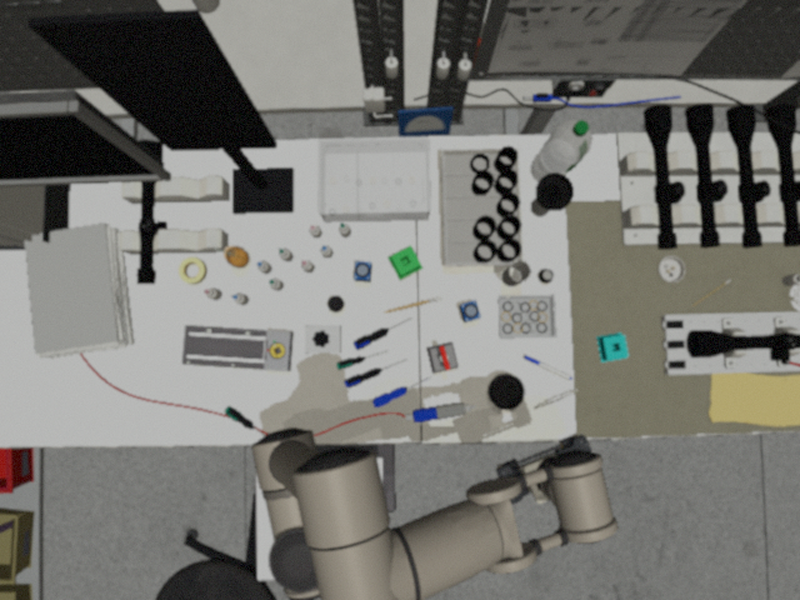

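View pics/sc0.png

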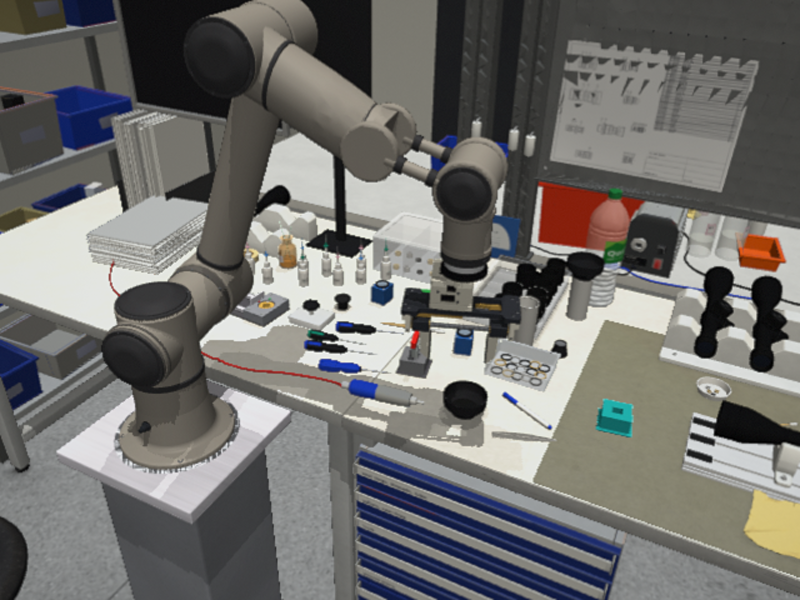

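Top view (800-px): the bed is at (237,348) with its brass lock at (277,350), and the key with its red bar is in the grey stand at (442,357). The green stand (405,262) and turquoise stand (613,347) are decoys. Carriers are at (362,270) and (470,310). I'll enlarge both areas to confirm.

Run:
```python
from h import *
f=load("top0");put(f["color"],"c1",(140,195,400,310),3)
for n,p,z in [("key",(442,357),.08),("lock",(277,350),.027),("c1",(362,270),.05),("c2",(470,310),.05)]:
    print(n,px2w(f,np.array(p)/1.25,z).round(3))
```

```text
key [ 0.397 -0.311  0.08 ]
lock [0.422 0.097 0.027]
c1 [ 0.616 -0.12   0.05 ]
c2 [ 0.511 -0.386  0.05 ]
```

View pics/c1.png

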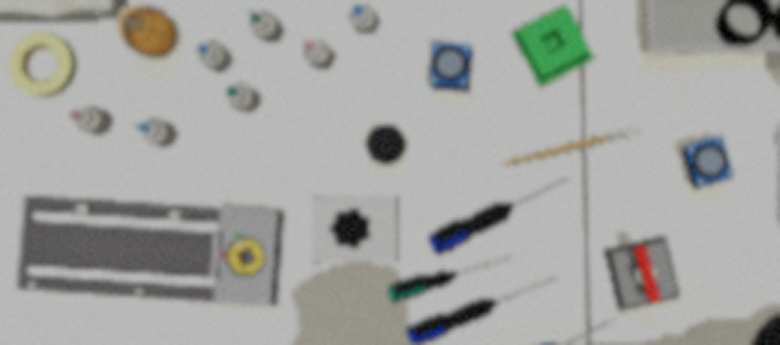

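Only two carriers are visible: crop (450,65) and (705,160). The only grey stand is at (642,272), and it has the red bar. The lock drum is at (246,257). Next come close wrist views of the lock, key and carriers.

Run:
```python
from h import *
ims=[]
for n,p in [("key",(.36,-.31)),("c2",(.47,-.386)),("c1",(.57,-.12)),("lock",(.385,.14))]:
    q=inverse_kinematics([*p,.30],down(np.pi/2)); print(n,q)
    move_pose([*p,.30],down(np.pi/2)); sleep(.3); f=save("wrist","w_"+n); ims.append(cv2.resize(f["color"][:,:,::-1],(400,300)))
    print(f["T"].round(3),f["k1"])
print(f["intrinsics"],observe()["position"],observe()["time"])
cv2.imwrite("pics/m1.png",np.vstack([np.hstack(ims[:2]),np.hstack(ims[2:])]))
```

```text
key [-8.72426102e-01  2.05005319e-01  1.53952764e+00 -4.44089210e-16
  1.39705970e+00 -2.44322243e+00]
[[ 0.    -0.969 -0.249  0.293]
 [ 1.     0.    -0.    -0.31 ]
 [ 0.    -0.249  0.969  0.446]
 [ 0.     0.     0.     1.   ]] -0.035138642425600344
c2 [-8.13531731e-01  4.65176475e-01  1.16310201e+00 -4.44089210e-16
  1.51331417e+00 -2.38432806e+00]
[[-0.    -0.968 -0.25   0.403]
 [ 1.    -0.     0.001 -0.386]
 [-0.001 -0.25   0.968  0.447]
 [ 0.     0.     0.     1.   ]] -0.035138642425600344
c1 [-3.39035230e-01  4.13400062e-01  1.24458108e+00 -4.44089210e-16
  1.48361152e+00 -1.90983156e+00]
[[ 0.001 -0.969 -0.249  0.503]
 [ 1.     0.001  0.    -0.121]
 [ 0.    -0.249  0.969  0.446]
 [ 0.     0.     0.     1.   ]] -0.035138642425600344
lock [ 1.61178609e-01  7.81344604e-02  1.69124718e+00 -4.44089210e-16
  1.37221101e+00 -1.40961772e+00]
[[ 0.001 -0.969 -0.249  0.319]
 [ 1.     0.001  0.     0.14 ]
 [-0.    -0.249  0.969  0.446]
 [ 0.     0.     0.     1.   ]] -0.035138642425600344
[[394.83063554   0.         315.27990867]
 [  0.         394.83063554 239.31835154]
 [  0.           0.           1.        ]] [0.38533167 0.13967262 0.29983616] 6.3833
```

View pics/m1.png

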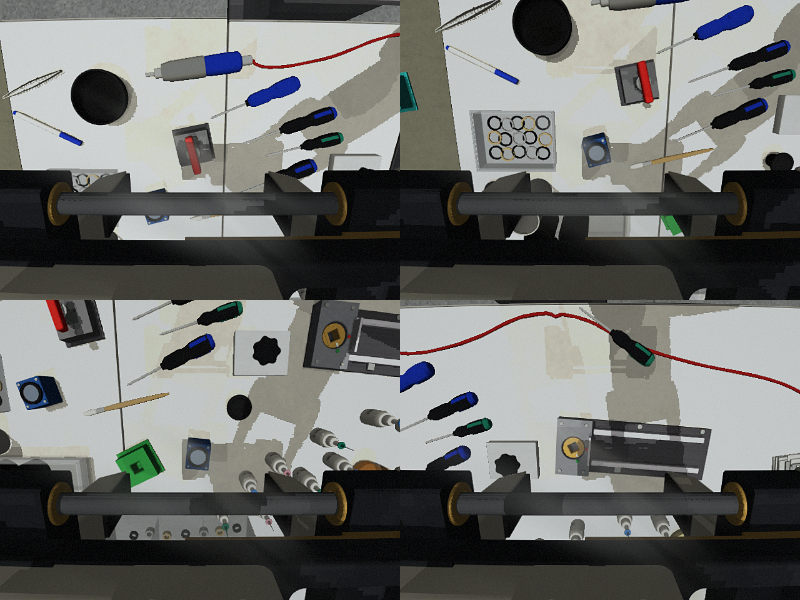

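Wrist views (2x2 mosaic): the key is at (190,150) in the first, one carrier at (597,150) in the second and the other at (198,455) in the third. The bed is at (635,447) in the fourth, with the drum at (572,448). I'll enlarge these for corner pixels.

```bash
cat > mos.py <<'E'
from h import *
def mos(items,out,W=400,H=300):
    # items: (name, (x0,y0,x1,y1)) ; grid of 2 columns
    L=[]
    for n,c in items:
        im=load(n)["color"][c[1]:c[3],c[0]:c[2]]; s=min(W/im.shape[1],H/im.shape[0])
        im=cv2.resize(im,None,fx=s,fy=s,interpolation=cv2.INTER_CUBIC)
        a=np.zeros((H,W,3),np.uint8);a[:im.shape[0],:im.shape[1]]=im;L.append(a);print(n,c[:2],s)
    cv2.imwrite("pics/"+out+".png",np.vstack([np.hstack(L[i:i+2]) for i in range(0,len(L),2)]))
E
python3 - <<'E'
from mos import *
mos([("w_key",(260,185,360,260+25)),("w_c2",(280,195,350,270)),("w_c1",(280,205,350,275)),("w_lock",(240,175,340,285))],"m2")
mos([("w_lock",(240,170,510,290)),("w_lock",(250,190,310,260))],"m3",800,300) if 0 else None
im=load("w_lock")["color"];put(im,"m3",(240,180,510,290),2.95)
E
```

```text
w_key (260, 185) 3.0
w_c2 (280, 195) 4.0
w_c1 (280, 205) 4.285714285714286
w_lock (240, 175) 2.727272727272727
```

View pics/m2.png

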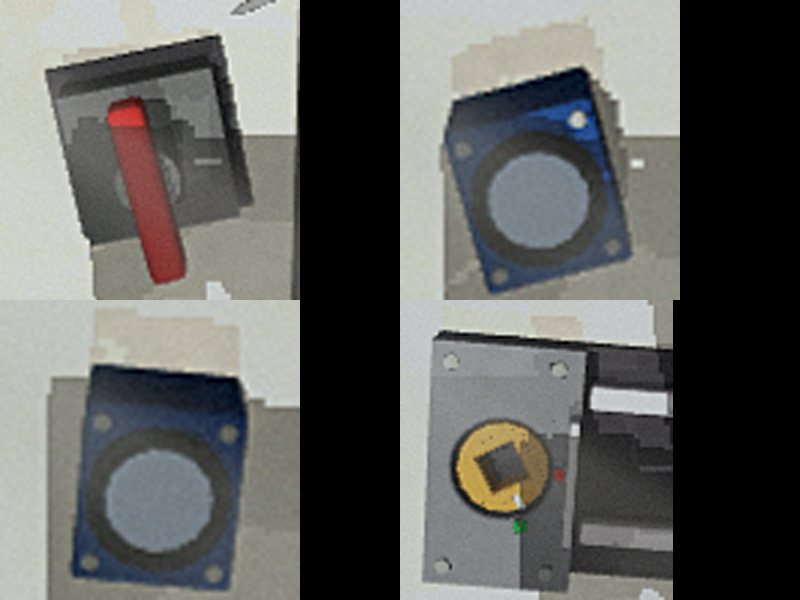

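View pics/m3.png

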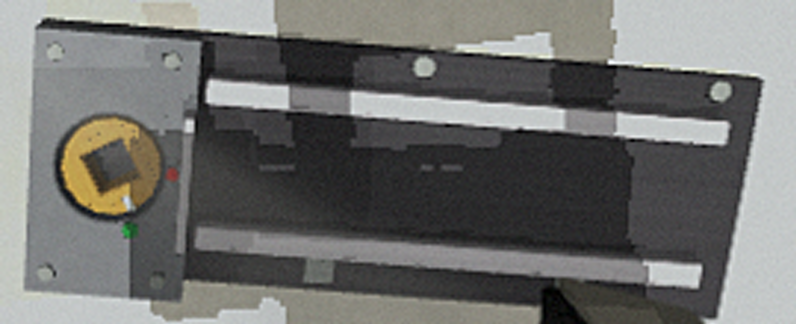

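The mark sits by the green dot (locked), the red dot is toward the channel, and the bed corners are sharp. Next I turn the pixels into poses and check the sizes.

Run:
```python
from h import *
def pts(n,c,s,off,P,z):
    f=load(n); return np.array([px2w(f,(np.array(p)-off)/s+np.array(c),z) for p in P])[:,:2]
def ang(v): return np.degrees(np.arctan2(v[1],v[0]))
L=lambda P,z: pts("w_lock",(240,180),2.95,(0,0),P,z)
print("drum",L([(107,167)],.027))
s=L([(55,50),(172,60),(157,281),(45,272)],.03);print("screws",s,"dirs y",ang(s[1]-s[0]),ang(s[2]-s[3]),"x",ang(s[2]-s[1]),ang(s[3]-s[0]))
b=L([(424,67),(720,91)],.006);print("base",b,ang(b[1]-b[0]))
w=L([(208,81),(728,123)],.016);print("wall top",w,ang(w[1]-w[0]),np.linalg.norm(w[1]-w[0]))
w=L([(208,104),(728,145)],.016);print("wall inner -x",w,ang(w[1]-w[0]))
w=L([(196,227),(646,261)],.016);print("wall inner +x",w,ang(w[1]-w[0]))
q=L([(38,20+8),(200,42),(182,299),(25,291)],.03);print("block",q)
k=pts("w_lock",(240,175),2.727,(400,300),[(475,460),(510,443),(529,483),(490,492)],.027);print("sq",k.mean(0),[ang(k[(i+1)%4]-k[i]) for i in range(4)],[np.linalg.norm(k[(i+1)%4]-k[i]) for i in range(4)])
mk=pts("w_lock",(240,175),2.727,(400,300),[(502,467),(517,500),(518,526),(559,475)],.028);print("mark",[ang(m-mk[0]) for m in mk[1:]])
K=pts("w_key",(260,185),3,(0,0),[(110,125),(143,122),(186,275),(155,283)],.086);print("key",K.mean(0),ang(K[3]-K[0]),ang(K[2]-K[1]),np.linalg.norm(K[3]-K[0]),np.linalg.norm(K[1]-K[0]))
S=pts("w_key",(260,185),3,(0,0),[(57,92),(212,67),(238,216),(90,244)],.034);print("stand",S.mean(0),[ang(S[(i+1)%4]-S[i]) for i in range(4)],[np.linalg.norm(S[(i+1)%4]-S[i]).round(3) for i in range(4)])
for n,c,sc,off,P,r in [("w_c2",(280,195),4,(400,0),[(463,149),(578,119),(613,246),(500,275)],(538,200)),("w_c1",(280,205),4.2857,(0,300),[(102,423),(229,433),(214,573),(90,563)],(159,499))]:
    S=pts(n,c,sc,off,P,.046);print(n,S.mean(0),pts(n,c,sc,off,[r],.05),[ang(S[(i+1)%4]-S[i]).round(1) for i in range(4)],[np.linalg.norm(S[(i+1)%4]-S[i]).round(4) for i in range(4)])
```

```text
drum [[0.42322872 0.0968431 ]]
screws [[0.37914287 0.07953016]
 [0.38282034 0.12153781]
 [0.46687497 0.11491195]
 [0.46328433 0.07269661]] dirs y 84.99691051409036 85.1383827851729 x -4.507190294493208 -4.643085338266418
base [[0.38923185 0.2165783 ]
 [0.39841822 0.33147935]] 85.42890724056188
wall top [[0.39289203 0.13428895]
 [0.40891242 0.33148091]] 85.35534094026171 0.19784165524363564
wall inner -x [[0.4016278  0.13425691]
 [0.41747406 0.33239639]] 85.42748503546834
wall inner +x [[0.44984272 0.12944982]
 [0.46393302 0.3050307 ]] 85.41186827479105
block [[0.37121816 0.07371909]
 [0.37632856 0.13164705]
 [0.47410081 0.12428817]
 [0.47088731 0.06480327]]
sq [0.42388157 0.09766678] [np.float64(116.14471808876822), np.float64(23.79828691897984), np.float64(-76.67327477951974), np.float64(-156.96689562644926)] [np.float64(0.015802883990494475), np.float64(0.018039852197703807), np.float64(0.016253168785494515), np.float64(0.014440173745551288)]
mark [np.float64(22.619251265644774), np.float64(13.41986546390158), np.float64(81.70470752619772)]
key [ 0.39869    -0.31548568] 14.905087029161722 15.091642720487156 0.0539901069267317 0.010325603567278328
stand [ 0.39652563 -0.31605007] [np.float64(99.26739790767853), np.float64(10.31886053047099), np.float64(-78.7947009983291), np.float64(-169.21090727660768)] [np.float64(0.056), np.float64(0.056), np.float64(0.055), np.float64(0.058)]
w_c2 [ 0.51166506 -0.38661446] [[ 0.51113216 -0.38674746]] [np.float64(105.0), np.float64(15.4), np.float64(-74.9), np.float64(-164.7)] [np.float64(0.031), np.float64(0.0357), np.float64(0.0311), np.float64(0.0358)]
w_c1 [ 0.61907681 -0.11916819] [[ 0.61797686 -0.11911893]] [np.float64(85.3), np.float64(-5.3), np.float64(-94.9), np.float64(174.8)] [np.float64(0.031), np.float64(0.0361), np.float64(0.031), np.float64(0.0359)]
```

Run:
```python
from h import *
from mos import mos
def look(n,p,yaw,z,d):
    a=np.radians(yaw); tx=np.array([-np.sin(a),np.cos(a)]) # y x (-z) 
    tx=np.cross([np.cos(a),np.sin(a),0],[0,0,-1])[:2]
    t=np.array(p)-d*tx
    move_pose([*t,z],down(a)); sleep(.3); f=save("wrist",n)
    u=w2px(f,[*p,.03]);print(n,u,f["T"][:3,3].round(3),observe()["time"]);return [int(v) for v in u]
u=look("l2",(.4235,.097),-67,.18,.04);v=look("k2",(.3965,-.316),-75,.18,.035)
mos([("l2",(u[0]-60,u[1]-60,u[0]+60,u[1]+60)),("k2",(v[0]-75,max(0,v[1]-85),v[0]+75,v[1]+65))],"m4",400,400)
```

```text
l2 [315.32895399 174.77171957] [0.448 0.107 0.326] 8.95
k2 [315.87377655 182.12563589] [ 0.427 -0.307  0.326] 10.8083
l2 (255, 114) 3.3333333333333335
k2 (240, 97) 2.6666666666666665
```

View pics/m4.png

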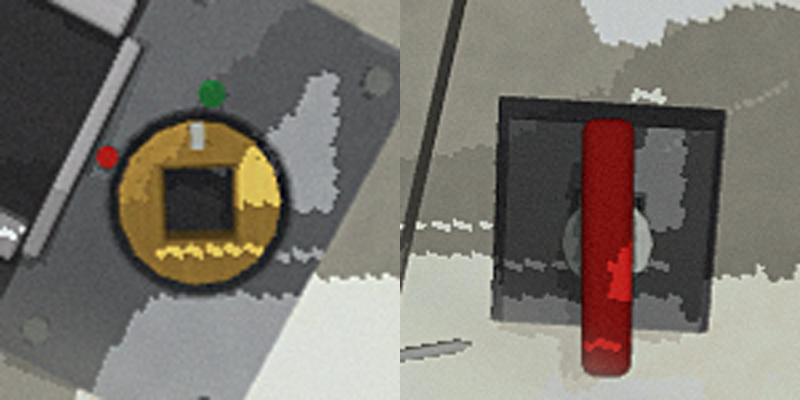

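Run:
```python
from h import *
def pts(n,c,s,off,P,z):
    f=load(n); return np.array([px2w(f,(np.array(p)-off)/s+np.array(c),z) for p in P])[:,:2]
def rep(S): print(S.mean(0).round(4),[np.degrees(np.arctan2(*(S[(i+1)%4]-S[i])[::-1])).round(1) for i in range(4)],[np.linalg.norm(S[(i+1)%4]-S[i]).round(4) for i in range(4)])
L=lambda P,z:pts("l2",(255,114),3.3333,(0,0),P,z)
print("drum",L([(201,203)],.027))
rep(L([(163,168),(235,166),(236,235),(166,236)],.027))
K=lambda P,z:pts("k2",(240,97),2.66667,(400,0),P,z)
rep(K([(584,122),(633,122),(631,375),(583,375)],.086))
rep(K([(502,120),(720,126),(705,330),(494,318)],.034))
print("collar",K([(608,236)],.034))
```

```text
drum [[0.42315638 0.09687651]]
[0.4234 0.0972] [np.float64(-65.4), np.float64(-155.8), np.float64(113.8), np.float64(25.2)] [np.float64(0.0161), np.float64(0.0154), np.float64(0.0159), np.float64(0.0152)]
[ 0.3971 -0.317 ] [np.float64(-74.9), np.float64(-165.0), np.float64(105.1), np.float64(14.6)] [np.float64(0.0109), np.float64(0.058), np.float64(0.0113), np.float64(0.058)]
[ 0.3975 -0.3166] [np.float64(-76.4), np.float64(-167.7), np.float64(101.8), np.float64(11.4)] [np.float64(0.059), np.float64(0.0564), np.float64(0.0598), np.float64(0.0546)]
collar [[ 0.39492431 -0.31804627]]
```

Run:
```python
from h import *
k=[.3971,-.3167]; q=down(np.radians(-75))
move_pose([*k,.14],q); move_straight([*k,.081],v=.08,max_force=8)
gripper_close(); o=observe();print(o["finger_gap"],o["grasp_force"],o["position"])
move_straight([*k,.16],v=.1); o=observe();print(o["finger_gap"],o["grasp_force"],o["wrist_force"])
d=[.4233,.097]; q=down(np.radians(-66))
move_pose([*d,.17],q); print(observe()["finger_gap"])
move_straight([*d,.112],q,v=.08); sleep(.2)   # tip ~ .037
o=observe();print(o["position"],o["wrist_force"],o["wrist_torque"],o["time"])
f=save("scene","s1",(200,180,330,270),6)
print(w2px(f,[*d,.03]))
```

```text
0.01174588103953291 34.71047669649124 [ 0.3971256  -0.31673325  0.08105742]
0.011502682319299613 34.66028194874525 [-0.17870298  0.32528602 -1.68975092]
0.011121864052124671
[0.42360449 0.097021   0.11243656] [ 0.11853031  0.43411307 -0.99946859] [-0.00517822  0.03505253 -0.0410902 ] 16.7917
[212.8486327  242.66718893]
```

View pics/s1.png

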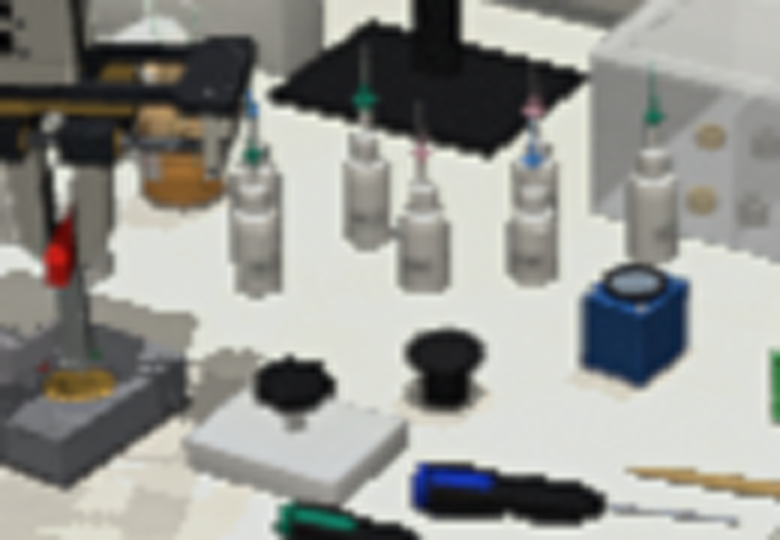

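The red bar and shank hang over the brass drum at (80,380), so I can insert.

Run:
```python
from h import *
d=[.4233,.097]
hit=move_straight([*d,.082],v=.03,max_force=8); sleep(.2)
o=observe();print(hit,o["position"],o["wrist_force"],o["wrist_torque"],o["finger_gap"])
```

```text
False [0.42337675 0.09701886 0.08214594] [ 0.68108765 -0.71081651 -1.21211355] [-0.0235891   0.00031181  0.00261468] 0.011661938720220604
```

Run:
```python
from h import *
p=[.4233,.097,.082]
for y in list(range(-60,16,4)):
    move_straight(p,down(np.radians(y)),v=.1); sleep(.1)
    o=observe();t=o["wrist_torque"][2]
    print(y,round(t,3),o["wrist_force"].round(1),round(o["finger_gap"],4))
    if abs(t)>.5: break
print(o["position"],o["time"])
f=save("scene","s2",(190,210,270,270),9)
```

```text
-60 -0.057 [-0.2  0.8 -1.1] 0.0117
-56 -0.028 [-1.3  1.8 -1.2] 0.0119
-52 -0.012 [-0.9  3.  -0.5] 0.0119
-48 -0.064 [-0.6  3.5 -1.2] 0.0118
-44 0.027 [-1.2  3.3 -0. ] 0.0116
-40 0.009 [-0.9  3.1 -0.7] 0.0115
-36 -0.048 [-2.   3.5 -0.8] 0.0115
-32 0.007 [-1.3  3.8 -0.3] 0.0116
-28 -0.028 [-2.1  3.7 -0.8] 0.0115
-24 -0.025 [-0.8  3.1 -0.7] 0.0121
-20 -0.036 [-0.8  3.2 -0.7] 0.012
-16 -0.0 [-1.9  3.1 -1.2] 0.0113
-12 -0.031 [-1.3  3.1 -0.9] 0.0115
-8 -0.025 [-1.2  3.1 -0.9] 0.0117
-4 0.007 [-2.1  3.7 -1.1] 0.0117
0 -0.014 [-2.5  4.  -1.3] 0.0117
4 -0.021 [-0.7  3.5 -1.3] 0.0116
8 -0.097 [-1.2  3.7 -0.2] 0.0116
12 -0.443 [-1.1  2.2 -1.4] 0.0115
[0.42339136 0.09694368 0.08201504] 24.85
```

View pics/s2.png

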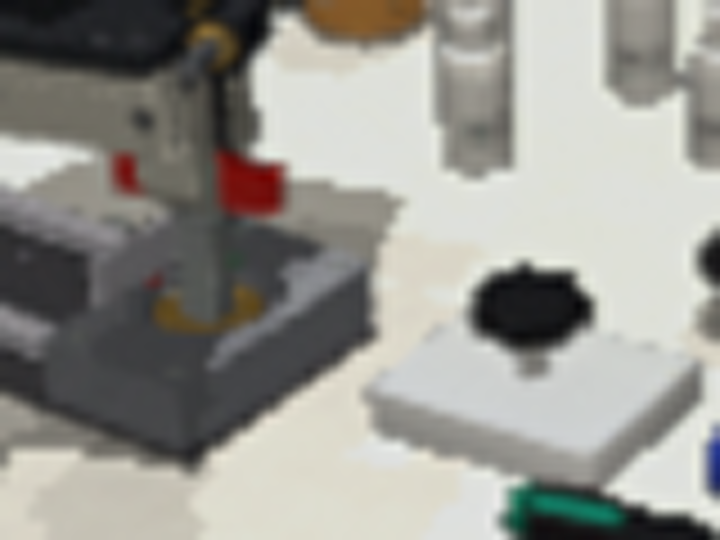

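The torque rose at 12°, which is the open stop. I'll ease back inside the play, leave the key standing in the socket, rise, and check the bench from above for changes.

Run:
```python
from h import *
p=[.4233,.097,.082]
move_straight(p,down(np.radians(2)),v=.1); open_gripper(); sleep(.2)
move_straight([p[0],p[1],.2],v=.15)
move_pose([.60,-.28,.25],down(np.radians(-5)))
f=save("top","t1",(110,150,440,380),2.4); print(observe()["time"])
```

```text
29.275
```

View pics/t1.png

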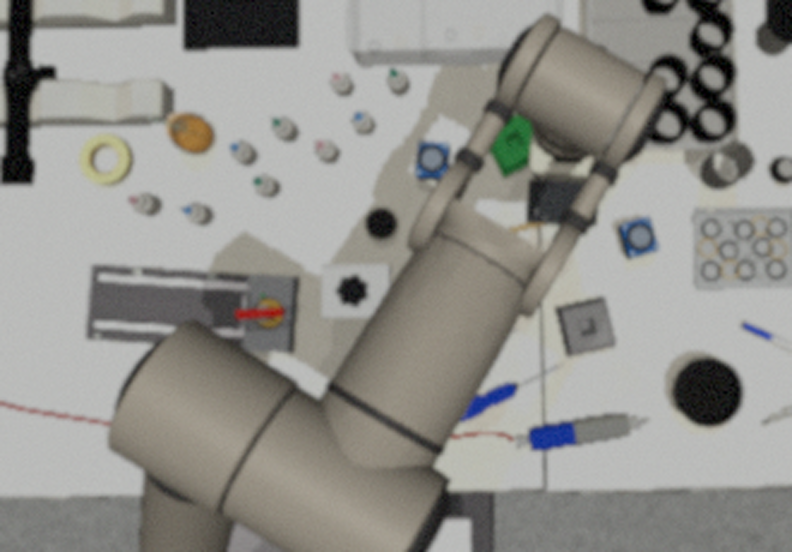

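There are two carriers, unmoved at (433,158) and (637,237). The key stands in the lock and the stand at (585,325) is empty. Now placing carrier A.

```bash
cat > pick.py <<'E'
from h import *
B=np.radians(-4.6); xh=np.array([np.cos(B),np.sin(B)]); yh=np.array([-np.sin(B),np.cos(B)])
rs=np.array([.4233,.097])+.030*yh
def row(s,x=.002): return rs+s*yh+x*xh
def carry(c,yaw,s):
    q=down(np.radians(yaw))
    move_pose([*c,.16],q); move_straight([*c,.028],v=.12,max_force=8); gripper_close()
    o=observe(); print("gap",o["finger_gap"],o["grasp_force"],o["position"])
    if abs(o["finger_gap"]-.046)>.003: open_gripper(); move_straight([*c,.2]); raise SystemExit("bad grasp")
    move_straight([*c,.16],v=.15)
    t=row(s); q=down(B); move_pose([*t,.17],q); move_straight([*t,.06],q,v=.12)
    h=move_straight([*t,.035],v=.04,max_force=6); o=observe();print(h,o["position"],o["wrist_force"],o["finger_gap"])
    open_gripper(); sleep(.2); move_straight([*t,.17],v=.12); print(observe()["time"])
E
python3 - <<'E'
from pick import *
carry([.6183,-.1191],-5,.050)
move_pose([.5114-.05*.966-.02,-.3867,.30],down(np.pi/2)); sleep(.2)
save("wrist","w2"); f=load("w2"); print(w2px(f,[.5114,-.3867,.05]),w2px(f,[.6183,-.1191,.05]))
m=cv2.inRange(cv2.cvtColor(f["color"],cv2.COLOR_BGR2HSV),(100,120,30),(125,255,255));m[290:]=0
n,_,st,ce=cv2.connectedComponentsWithStats(m)
for i in range(1,n):
    if st[i,4]>250: print(st[i],ce[i])
f=load("w_c2");print(w2px(f,[.5114,-.3867,.05]))
m=cv2.inRange(cv2.cvtColor(f["color"],cv2.COLOR_BGR2HSV),(100,120,30),(125,255,255));m[290:]=0
n,_,st,ce=cv2.connectedComponentsWithStats(m)
for i in range(1,n):
    if st[i,4]>250: print(st[i],ce[i])
E
```

```text
gap 0.04579547504296689 29.984270632267 [ 0.61833679 -0.11910469  0.02800154]
False [0.43180056 0.17660683 0.03501151] [-0.19872563 -0.35690913 -1.42561832] 0.04547486716606157
38.6333
[314.75561503 269.46741391] [548.87185775 358.0294433 ]
[ 407    0   63   36 1912] [437.1291841   15.43305439]
[ 471   37   93   53 2175] [519.82298851  63.31310345]
[153 135  38  24 336] [171.61309524 146.7797619 ]
[548 181  38  24 360] [567.75555556 193.53888889]
[314.54563289 245.24787134]
[ 474    8   93   55 2263] [522.21254971  35.44940345]
[586  64  39  21 317] [606.2681388   73.96845426]
[151 110  38  25 351] [169.46723647 121.8034188 ]
[301 212  32  28 284] [319.71126761 222.29225352]
```

Run:
```python
from mos import *
f=load("w2");put(f["color"],"w2c",(190,60,440,285),2.4)
```

```text
(no output)
```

View pics/w2c.png

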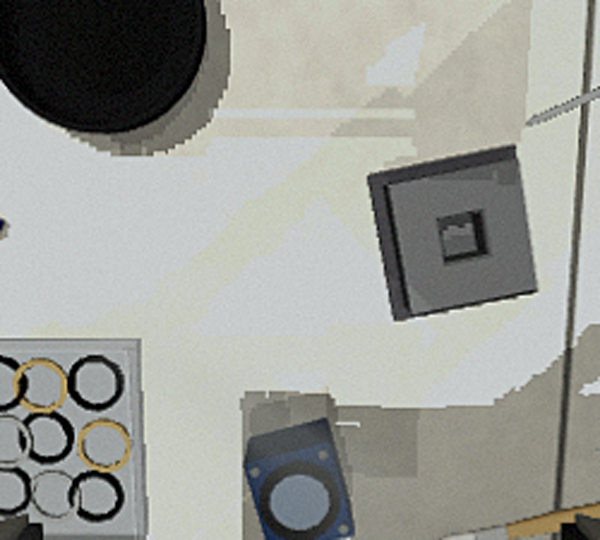

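The carrier centre at crop (300,500) is where predicted. Now placing B, then pushing the row to the stop.

```bash
cat > push.py <<'E'
from pick import *
def push(s0=.165,s1=.080,F=8):
    gripper_close(); q=down(B)
    move_pose([*row(s0),.17],q); move_straight([*row(s0),.032],v=.12,max_force=8)
    h=move_straight([*row(s1),.032],v=.04,max_force=F); sleep(.3); o=observe()
    print("push",h,"row y of TCP",(o["position"][:2]-rs)@yh,o["wrist_force"])
    move_straight([*row(s0),.032],v=.1); move_straight([*row(s0),.25],v=.15); print(observe()["time"])
E
python3 - <<'E'
from push import *
f=load("w2"); print("hole",[px2w(f,np.array(p)/2.4+(190,60),.034).round(4) for p in [(463,236),(438,217),(481,210),(488,256),(444,263)]])
carry([.5114,-.3867],15.2,.105)
push()
move_pose([*(row(.16)-[.04,0]),.30],down(np.pi/2)); sleep(.2); save("wrist","w3",(150,130,490,285),2.35)
E
```

```text
hole [array([ 0.3967, -0.3168,  0.034 ]), array([ 0.3888, -0.3278,  0.034 ]), array([ 0.3858, -0.3096,  0.034 ]), array([ 0.4051, -0.3057,  0.034 ]), array([ 0.4082, -0.3246,  0.034 ])]
gap 0.04588630503262491 30.000019669532776 [ 0.51139037 -0.38669796  0.02799026]
False [0.43619879 0.23142855 0.03497897] [ 0.07804102  0.16944008 -1.35259657] 0.04561476457058457
51.95
push True row y of TCP 0.09160248764706139 [0.6403721  1.01793785 1.5035556 ]
59.4583
```

View pics/w3.png

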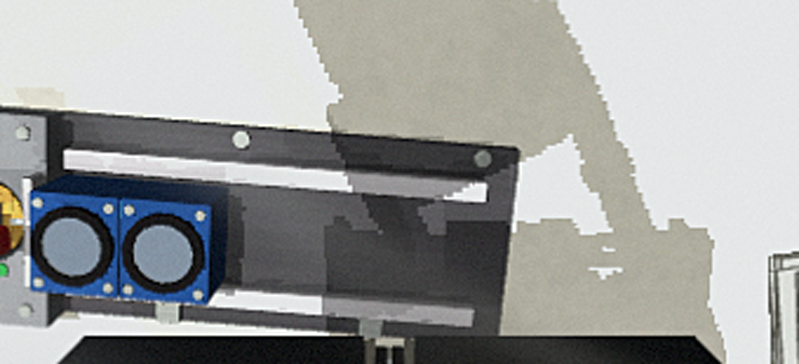

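Run:
```python
from pick import *
f=load("w3")
for p in [(74,245),(165,252)]:
    w=px2w(f,np.array(p)/2.35+(150,130),.056)[:2]; print("row xy",((w-rs)@xh).round(4),((w-rs)@yh).round(4))
d=[.4233,.097]; open_gripper()
move_pose([*d,.16],down(np.radians(2))); h=move_straight([*d,.082],v=.08,max_force=6); gripper_close(); sleep(.2)
o=observe();print(h,o["finger_gap"],o["position"],o["wrist_force"],o["wrist_torque"])
for y in range(-4,-101,-4):
    move_straight([*d,.082],down(np.radians(y)),v=.1); sleep(.1)
    o=observe();t=o["wrist_torque"][2]
    print(y,round(t,3),o["wrist_force"].round(1),round(o["finger_gap"],4))
    if abs(t)>.4: break
print(o["position"],o["time"])
```

```text
row xy 0.0011 0.0229
row xy 0.0011 0.0625
False 0.011356620657588709 [0.42328801 0.09700559 0.08198564] [-0.3711323   0.15889146  0.20869403] [-0.00238363 -0.12868788  0.03110498]
-4 0.042 [ 0.6 -0.3 -0.3] 0.0116
-8 -0.063 [-0.6  1.3 -0. ] 0.012
-12 0.031 [0.1 0.1 0.1] 0.0119
-16 0.012 [-0.5  1.6  1.6] 0.0115
-20 -0.016 [-0.2  0.1  1.2] 0.0118
-24 -0.037 [-1.5  0.   0.7] 0.0115
-28 0.002 [-2.3  1.   0.6] 0.0118
-32 0.005 [-2.7  0.5  1.6] 0.0118
-36 0.033 [-2.5  0.7  1.5] 0.0115
-40 -0.021 [-1.8  1.6  3.2] 0.0116
-44 0.029 [-4.   1.2  1.2] 0.0112
-48 0.039 [-2.8  0.9  2.9] 0.012
-52 0.011 [-3.1  1.8  3.2] 0.0116
-56 0.025 [-3.   2.3  2.3] 0.0117
-60 0.028 [-4.3  2.7  2.4] 0.0115
-64 0.03 [-5.2  2.3  2. ] 0.0118
-68 0.008 [-4.5  2.   2.1] 0.0121
-72 0.025 [-3.7  2.1  3.2] 0.0115
-76 0.039 [-4.7  1.9  2. ] 0.0116
-80 0.007 [-4.3  3.2  2. ] 0.0121
-84 0.022 [-4.7  2.9  2.2] 0.0119
-88 0.366 [-4.9  2.8  2.3] 0.0116
-92 0.553 [-2.9  1.6  0.7] 0.012
[0.42342618 0.09691253 0.08199869] 74.25
```

The lock is at its stop. Before removing the key I'll check the stop/carrier gap in the earlier picture.

Run:
```python
from h import *
f=load("w3");put(f["color"],"w3c",(150,190,250,265),8)
```

```text
(no output)
```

View pics/w3c.png

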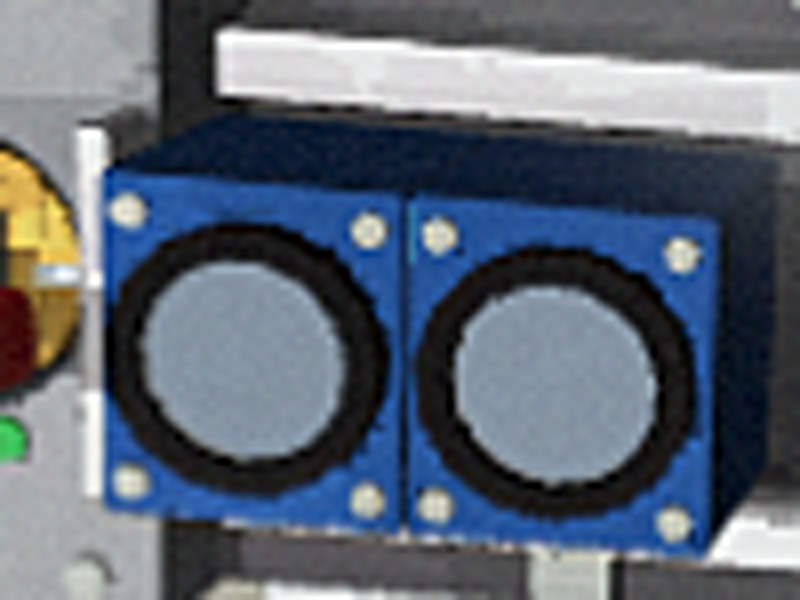

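The strip at x≈90-105 touches the first carrier and the second is closed against it, so the row is flush. Returning the key.

Run:
```python
from h import *
d=[.4233,.097]; k=[.3970,-.3168]; q=down(np.radians(-79))
move_straight([*d,.082],down(np.radians(-79)),v=.1); move_straight([*d,.17],v=.08)
move_pose([*k,.17],q); move_straight([*k,.125],q,v=.1)
h=move_straight([*k,.0815],v=.03,max_force=8); sleep(.2); o=observe(); print(h,o["position"],o["wrist_force"],o["finger_gap"],o["wrist_torque"])
if not h:
    open_gripper(); sleep(.3); move_straight([*k,.17],v=.1)
    a=np.radians(-75);tx=np.array([-np.sin(a),np.cos(a)])
    move_pose([*(np.array(k)-.035*tx),.19],down(a)); sleep(.3); f=save("wrist","k3")
    move_pose([.385,.14,.30],down(np.pi/2)); sleep(.3); save("wrist","l3")
    from mos import mos
    mos([("k3",(230,90,400,260)),("l3",(240,175,460,285))],"m5",400,400)
print(observe()["time"])
```

```text
False [ 0.39715028 -0.31692371  0.08197485] [3.12581203e-03 1.35174942e+00 5.98158420e+00] 0.011809090232122203 [ 0.2934878   0.23697025 -0.00235649]
k3 (230, 90) 2.3529411764705883
l3 (240, 175) 1.8181818181818181
85.1917
```

View pics/m5.png

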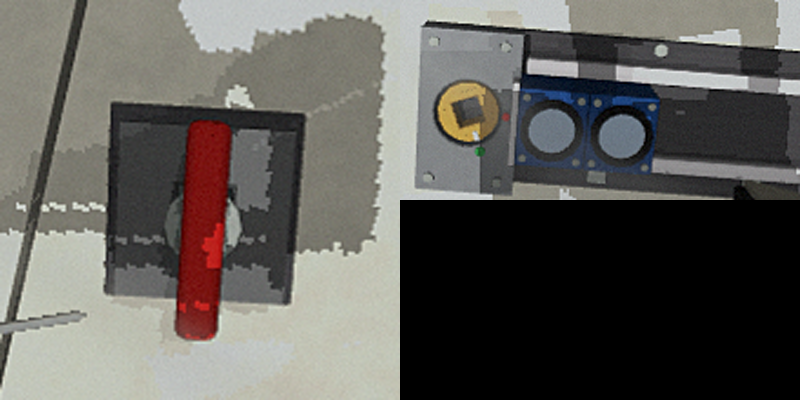

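The key is upright at the bottom of the stand (bar (205,230), same look as at the start). The white mark is on the green dot (476,137), and the row at (552,130)/(622,135) is still closed.

```bash
python3 -c "
from station import *
print(sign_off())"
```

```text
the job is handed in; nothing more can be done
None
```

The job is handed in at about 85 s of the 210 s: both carriers present stand in one closed row against the end stop, the lock is turned to its clockwise stop, and the key is upright back in its stand. `sign_off()` returned no verdict, so this rests on the last pictures.

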